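# Seal the long bento tier

## Robot

A 6-joint arm with a two-finger parallel gripper is mounted at the origin on the work surface. World frame = base frame: x ahead of the robot, y to its left, z up, the work surface at z = 0. Lengths are in mm, angles in rad, forces in N, time in s.
With the tool pointing down it reaches from about 375 to 900 mm from the base axis. Payload 3.1 kg.
Tool frame: the origin (TCP) lies at the very end of the fingers, on their centre line; the grasp point (between the pads) lies 19 mm behind it; z points along the fingers, y is the direction in which the jaws open and shut (so a half turn about z gives the same grasp; the last joint's range is limited). The gripper opens to 85 mm and grips with 20 to 120 N. Pads are 22 mm wide; open, the fingers measure 114 mm over their backs; the gripper's body (76 mm by 85 mm) begins 54 mm behind the grasp point. The pads swing forward as they close: fully open they stand 13 mm farther back than shut.
Start: joints at [-1.419, 0.527, 1.433, -0, 1.181, -0.178], TCP at [203.022, -591.083, 231.31] pointing down, gripper open.
Joint ranges: [-3.08, 3.08], [-0.75, 2.2], [0.22, 2.44], [-1.43, 4.57], [0, 2.65], [-2.85, 2.85]. Speed limits (rad/s): [2.79, 2.79, 3.14, 3.14, 3.14, 3.14].

## Interface

Orientations are given as a unit quaternion [x, y, z, w].
In Python, from plant import env gives the robot as it stands. The module is installed in compiled form; this text tells all that it offers.
- The arm moves only by the tool arm_command, never from a script. Its argument "plan" is one flat list of numbers, 4 for each row, row after row: the shift along the world's x, y, z in cm, then the turn about the world's z in rad. A call has exactly 5 rows; each row shifts and turns the commanded pose from where the row before left it; what a row does not reach is not made up. A row lasts 1/10 s, in which the tool goes at most 50 mm and 8.59 degrees, less where a joint would pass 70% of its speed; a pose out of reach is approached as far as the arm can. A call is refused whole if a number of a shift passes 5 or a number of a turn 0.15, either way. A call with a gripper value outside its range is refused whole. "fingers" is the closure, from 0 (fully open) to 1 (shut), set as the call begins (left out, the last holds). The fingers move at their own pace and stop on an object; "force" is the grip in N (left out, the last holds). Time passes only in rows, so rows that do not move let the fingers close, or fill a call up. It gives the time, the measured TCP pose, the force and the opening at its end, in the units of the state.
- env.get_state(): the state, without advancing time (a new reading comes with each control period).
- env.snapshot(name): name is "side" or "top" or "wrist"; returns a dict with "color" (384x512x3 uint8, red, green, blue), "range_z" (384x512 float32, mm along the optical axis (not along the pixel's ray), 0 where there is no reading), "intrinsics" (3x3 intrinsics, pixels), "world_from_camera" (4x4, takes a point from camera to world coordinates). Camera axes: x right, y down, z forward; pixel columns grow to the right and rows downward; lengths in mm; the calibration is good to about 2 mm. A picture is of the moment at which its call begins.
- env.close_job(): hands the job in, once; it reports no verdict.
The state is a dict: "time_s": time; "joints": joint angles; "qvel": joint speeds; "joint_torque": joint torques, N m; "ee_pos": TCP position; "orientation": TCP orientation; "contact_force": force on the tool from outside, world axes, zero at the start; "torque": the same for the moment, N m; "width": opening from 0.0 (shut) to 1.0 (fully open).
Only numpy, scipy, OpenCV 4.12 (cv2) and the standard library are available. Lean on these libraries where they do the work, as an engineer would, in place of code of your own. Each camera call takes 0.05 s, during which the arm holds its last target. There are 200 camera calls.

## Task

Seal the lid of the long rectangular red bento box: press its edge down at each of the four corners until every corner is fully home, flush with the middle of the lid. Leave the lid of the small square box ajar, as its food is still cooling, and do not disturb the white rice bowl.

Things in the scene. Friction and masses are not known exactly. Their poses are not given: they have to be found in the camera images.
- bento: The long bento tier: red plastic box 120 mm (its x) by 190 mm (its y) by 58 mm high with a white lid 130 x 200 mm, on a grippy foot, so it does not shift. Origin at the centre of its underside, z up. May stand left or right of the robot. The red tier of like size without a lid is only a bystander.
- lid_panel (a point): Centre of the top face of the long box's lid, 66 mm above the counter; axes as the bento's. The lid, 8 mm thick, has a fixed centre panel 56 x 116 mm and round it four separate flat L-shaped edge sections, one per corner, dark gasket below. A section's top is 66 mm above the counter when home, up to 76 mm when proud; it is 36 mm wide on the long sides, 41 mm on the short sides.
- corner_a (a joint): Amount (m) by which the lid section at the bento's +x +y corner is pressed down: 0 = standing 10 mm proud, 0.010 = fully home, flush with the centre panel. Starts at 0 to 0.004. It sinks straight down under about 5 N anywhere on it, stays where left, and ends on a firm stop. Its press point is at x = 47 mm, y = 79.5 mm in the bento's frame.
- corner_b (a joint): Amount (m) by which the lid section at the bento's -x +y corner is pressed down: 0 = standing 10 mm proud, 0.010 = fully home, flush with the centre panel. Starts at 0 to 0.004. It sinks straight down under about 5 N anywhere on it, stays where left, and ends on a firm stop. Its press point is at x = -47 mm, y = 79.5 mm in the bento's frame.
- corner_c (a joint): Amount (m) by which the lid section at the bento's -x -y corner is pressed down: 0 = standing 10 mm proud, 0.010 = fully home, flush with the centre panel. Starts at 0 to 0.004. It sinks straight down under about 5 N anywhere on it, stays where left, and ends on a firm stop. Its press point is at x = -47 mm, y = -79.5 mm in the bento's frame.
- corner_d (a joint): Amount (m) by which the lid section at the bento's +x -y corner is pressed down: 0 = standing 10 mm proud, 0.010 = fully home, flush with the centre panel. Starts at 0 to 0.004. It sinks straight down under about 5 N anywhere on it, stays where left, and ends on a firm stop. Its press point is at x = 47 mm, y = -79.5 mm in the bento's frame.
- side_box: The small square red plastic box, 100 x 100 mm, 58 mm high, with a one-piece white lid 108 x 108 mm that stands up to 10 mm proud (top up to 76 mm above the counter). Fixed on its foot. Origin at the centre of its underside. It may stand to the left or the right of the robot. Not to be pressed.
- side_lid (a joint): Amount, in m, by which the square box's lid has been pressed down: 0 = 10 mm proud, 0.010 = shut. Starts between 0 and 0.002 and must stay ajar.
- bowl: White ceramic rice bowl, 112 mm across, 62 mm high, loose, beyond the boxes. Origin at the centre of its underside. Not to be disturbed.
Mind the look-alikes: they are no part of the job. What is shaped like the bento but green or purple is not meant.

How it is judged (in metres and radians):
At the end, for the whole second after the job is handed in: All four corner sections of the long bento's lid are pressed down to within 2 mm of fully home (joint values above 0.008), the square box's lid is still ajar (below 0.006), and the rice bowl is within 30 mm of where it stood (value of joint each of corner_a, corner_b, corner_c, corner_d above 0.008 m and value of joint side_lid below 0.006 m and distance of bowl from where it was at the start of the episode below 0.03 m); the robot touches nothing.
It fails at once if the square box's lid was pressed down (beyond 0.006) (value of joint side_lid above 0.006 m).
It fails at once if the rice bowl was moved by more than 30 mm (distance of bowl from where it was at the start of the episode above 0.03 m).
It also fails if it takes over 38 s, if anything falls off the work surface, if the arm or the gripper's body presses on something with over 40 N, if the wrist force passes 120 N, or if a joint passes its speed limit or range.

## Working session

There is one attempt and no reset: what is moved stays moved. The work goes in short steps, Python scripts to look and compute and a tool call to move; the robot and the scene stay as the last step left them, time stands still between calls to the robot, and variables do not carry over. Pictures are saved under pics/ and viewed, about 8 in all and at most 12, crops included, and the job is handed in when it is done.

Besides the shell and the picture viewer there is one more tool, called after "Request:" by a JSON object that holds its "method" and its "body". arm_command: Moves the arm, as the interface text tells. Its arguments: {"type":"object","properties":{"plan":{"type":"array"},"fingers":{"type":"number"},"force":{"type":"number"}},"required":["plan"]}

```bash
mkdir -p pics; cat > h.py <<'E'
import numpy as np,cv2
from plant import env
def snap(n,f):
    s=env.snapshot(n); cv2.imwrite(f'pics/{f}.png',s['color'][:,:,::-1]); np.savez(f'{f}.npz',**s); return s
def world(s):
    K=s['intrinsics'];z=s['range_z'].astype(float);v,u=np.mgrid[:z.shape[0],:z.shape[1]]
    P=np.stack([(u-K[0,2])/K[0,0]*z,(v-K[1,2])/K[1,1]*z,z],-1)
    T=s['world_from_camera'];W=P@T[:3,:3].T+T[:3,3];W[z==0]=np.nan;return W
E
python3 - <<'E'
from h import *
a=snap('top','top1');b=snap('side','side1')
W=world(a)
g=W[::48,::64];print(np.round(g).astype(int).tolist() if not np.isnan(g).any() else g.round())
print(env.get_state())
E
```

```text
[[[1643, 1295, -747], [1637, 969, -751], [1618, 635, -734], [1615, 310, -743], [1606, -17, -743], [1602, -346, -750], [1593, -675, -749], [1584, -1004, -750]], [[1386, 1286, -750], [1376, 960, -745], [1370, 639, -752], [1367, 316, -765], [1352, -11, -749], [1348, -337, -761], [1336, -661, -753], [1325, -983, -747]], [[791, 724, 210], [785, 544, 215], [853, 424, 7], [832, 210, 50], [831, 7, 40], [839, -203, -2], [831, -411, 5], [765, -536, 190]], [[655, 719, 209], [648, 540, 216], [694, 424, 3], [689, 218, 0], [685, 11, -4], [678, -196, 1], [673, -404, -3], [633, -538, 160]], [[549, 831, 2], [544, 628, 0], [538, 423, 2], [526, 212, 58], [526, 16, 13], [513, -177, 78], [516, -392, 2], [508, -583, 32]], [[397, 825, 1], [391, 625, -2], [386, 423, -2], [380, 221, 6], [375, 20, -4], [370, -181, 3], [364, -385, -5], [359, -575, 25]], [[248, 818, 3], [243, 618, 7], [243, 405, 62], [232, 223, -4], [261, 25, 374], [279, -90, 600], [289, -168, 734], [295, -227, 823]], [[103, 815, -1], [97, 619, -3], [93, 421, 1], [87, 225, -1], [146, 28, 330], [191, -89, 582], [215, -168, 717], [232, -226, 814]]]
{'time_s': 0.1, 'joints': array([-1.41849419e+00,  5.28368695e-01,  1.43376569e+00,  1.25629995e-05,
        1.18142312e+00, -1.78491047e-01]), 'qvel': array([-0.00053595, -0.00178082, -0.00164105, -0.00164849,  0.00074623,
        0.00181216]), 'joint_torque': array([-1.62967635e-04, -4.43306530e+01, -1.78586859e+01, -1.31200932e-04,
        3.88745946e-03, -1.28420103e-05]), 'ee_pos': array([ 202.9330165 , -590.45633345,  230.43695027]), 'orientation': array([ 9.86353054e-01,  1.64641085e-01,  1.86724474e-05, -9.82266666e-04]), 'contact_force': array([0.21900463, 0.3143441 , 0.86542175]), 'torque': array([ 0.03739894, -0.05033356,  0.03833273]), 'width': 1.000293748797033}
```

View pics/top1.png

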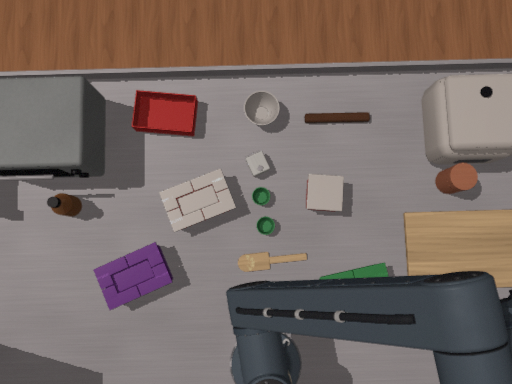

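View pics/side1.png

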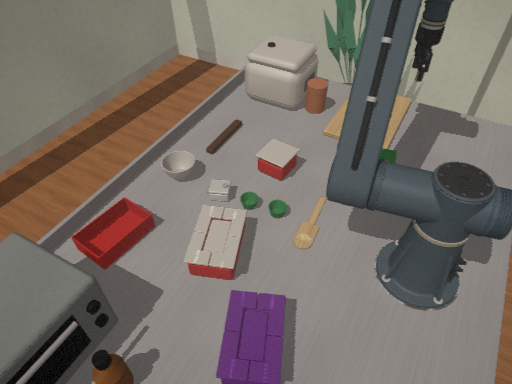

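Candidates for the long red bento in the top view: white lid on red at (198,200), purple (133,275), green (355,280), open red tier (166,114) and the square box (325,192). I choose (198,200), since it is long, red and has a sectioned white lid. Next I check it in a close crop and measure it.

```bash
python3 - <<'E'
from h import *
s=np.load('top1.npz');W=world(s)
m=np.zeros((384,512),bool);m[160:240,150:245]=1
m&=(W[...,2]>52)&(W[...,2]<90)&(s['color'].min(-1)>90)
n,l,st,c=cv2.connectedComponentsWithStats(m.astype(np.uint8));k=1+np.argmax(st[1:,4]);m=l==k
P=W[m];r=cv2.minAreaRect(P[:,:2].astype(np.float32));print(r,len(P),np.median(P[:,2]))
# frame: long side = bento y
B=cv2.boxPoints(r);e=[B[1]-B[0],B[2]-B[1]];L=max(e,key=np.linalg.norm);yv=L/np.linalg.norm(L);yv*=np.sign(yv[1]);xv=np.array([yv[1],-yv[0]])
c=np.array(r[0]);print('yaw',np.arctan2(xv[1],xv[0]))
for nm,a,b in zip('abcd',[47,-47,-47,47],[79.5,79.5,-79.5,-79.5]):
    p=c+a*xv+b*yv;d=np.hypot(*(P[:,:2]-p).T)<12;print(nm,p.round(1),np.median(P[d,2]).round(1))
d=np.hypot(*(P[:,:2]-c).T)<20;print('panel z',np.median(P[d,2]))
im=s['color'][150:250,140:280,::-1];cv2.imwrite('pics/crop1.png',cv2.resize(im,None,fx=5,fy=5,interpolation=2))
# cups' heights, bowl & side box
for u,v in [(261,194),(265,224),(258,163),(262,110),(325,192)]: print((u,v),W[v-10:v+10,u-10:u+10].reshape(-1,3).max(0).round(),W[v,u].round())
E
```

```text
((500.3282165527344, 194.4951934814453), (129.818115234375, 199.94711303710938), 20.482908248901367) 2751 73.79100892588531
yaw 0.35749435
a [516.5 285.4] 76.1
b [428.5 252.5] 76.3
c [484.1 103.6] 73.8
d [572.2 136.5] 74.8
panel z 66.6375245192803
(261, 194) [nan nan nan] [520.  -0.   2.]
(265, 224) [nan nan nan] [425. -10.   3.]
(258, 163) [nan nan nan] [613.   7.  42.]
(262, 110) [nan nan nan] [796. -11.   0.]
(325, 192) [nan nan nan] [ 513. -192.   76.]
```

View pics/crop1.png

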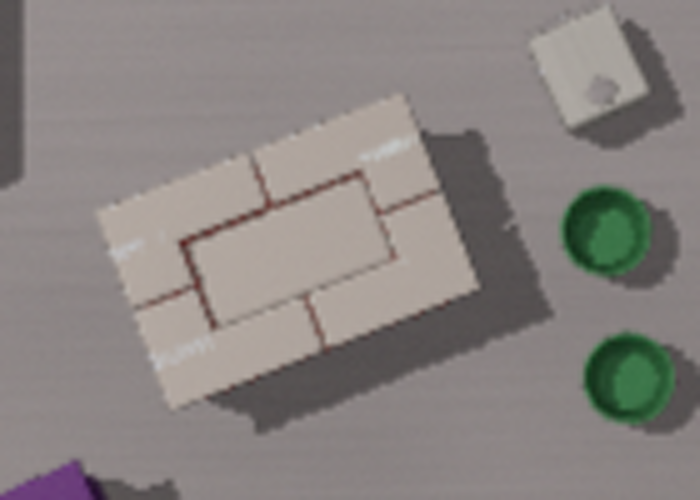

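Request:
{"method": "arm_command", "body": {"plan": [1,5,0,0,1,5,0,0,2,4.5,0,0,2,4.5,0,0,2,4.5,0,0], "fingers": 1, "force": 60}}

```text
time_s: 0.6
ee_pos: [282.8, -356.0, 231.1]
orientation: [0.986, 0.164, 0.0, -0.0]
contact_force: [0.1, 0.1, 0.0]
width: 0.141
```

The crop confirms the choice: white lid in four sections around a panel, and the fit is 129.8 x 199.9 mm. Panel height is 66.6 and the corners are proud at about 74–76. The tool is already nearly aligned with the box. I start with corner d at (572,136).

Request:
{"method": "arm_command", "body": {"plan": [2.2,3.8,0,0,2.2,3.8,0,0,2.2,3.8,0,0,2.2,3.8,0,0,2.2,3.8,0,0]}}

```text
time_s: 1.1
ee_pos: [393.1, -166.3, 231.2]
orientation: [0.986, 0.164, -0.0, -0.0]
contact_force: [0.1, -0.3, 0.1]
width: 0.0
```

Request:
{"method": "arm_command", "body": {"plan": [2.2,3.8,0,0,2.2,3.8,0,0,2.2,3.8,0,0,2.2,3.8,0,0,2.2,3.8,0,0]}}

```text
time_s: 1.6
ee_pos: [503.0, 23.8, 231.1]
orientation: [0.986, 0.165, -0.0, -0.0]
contact_force: [0.5, -0.2, -0.7]
width: -0.003
```

Remaining to d: (+69, +112).

Request:
{"method": "arm_command", "body": {"plan": [2.3,3.7,0,0,2.3,3.7,-1,0,2.3,3.8,-2.5,0,0,0,-4,0,0,0,-4,0]}}

```text
time_s: 2.1
ee_pos: [572.1, 135.0, 115.7]
orientation: [0.986, 0.166, 0.001, 0.0]
contact_force: [-0.2, 0.4, -0.6]
width: -0.002
```

Request:
{"method": "arm_command", "body": {"plan": [0,0,-2.2,0,0,0,-1,0,0,0,-0.5,0,0,0,0,0,0,0,0,0]}}

```text
time_s: 2.6
ee_pos: [572.3, 133.2, 81.1]
orientation: [0.986, 0.165, 0.001, 0.0]
contact_force: [0.1, 0.4, 1.4]
width: 0.002
```

Request:
{"method": "arm_command", "body": {"plan": [0,0.2,-0.5,0,0,0,-0.4,0,0,0,-0.3,0,0,0,-0.2,0,0,0,0,0]}}

```text
time_s: 3.1
ee_pos: [572.4, 135.5, 66.1]
orientation: [0.986, 0.165, 0.001, -0.0]
contact_force: [2.0, 2.1, 3.8]
width: -0.001
```

Request:
{"method": "arm_command", "body": {"plan": [0,0,-0.1,0,0,0,-0.1,0,0,0,-0.1,0,0,0,0,0,0,0,0,0]}}

```text
time_s: 3.6
ee_pos: [572.4, 135.5, 65.9]
orientation: [0.986, 0.165, 0.002, 0.0]
contact_force: [-2.2, 1.1, 20.1]
width: -0.0
```

The firm stop is at 65.9 mm with 20 N, so d is home. On to c (484,104).

Request:
{"method": "arm_command", "body": {"plan": [0,0,3,0,-3,-1.1,0.3,0,-3,-1.1,0,0,-2.8,-1,0,0,0,0,-1.2,0]}}

```text
time_s: 4.1
ee_pos: [477.3, 102.6, 83.7]
orientation: [0.986, 0.164, -0.004, -0.0]
contact_force: [-0.7, 0.1, 0.9]
width: 0.0
```

Request:
{"method": "arm_command", "body": {"plan": [0,0,-0.6,0,0,0,-0.5,0,0,0,-0.5,0,0,0,-0.2,0,0,0,0,0]}}

```text
time_s: 4.6
ee_pos: [483.5, 103.2, 66.0]
orientation: [0.986, 0.165, -0.0, 0.0]
contact_force: [-2.9, -1.6, 7.1]
width: -0.001
```

Request:
{"method": "arm_command", "body": {"plan": [0,0,-0.1,0,0,0,-0.1,0,0,0,-0.1,0,0,0,0,0,0,0,0,0]}}

```text
time_s: 5.1
ee_pos: [483.5, 103.2, 65.7]
orientation: [0.986, 0.165, 0.001, 0.0]
contact_force: [-6.2, -2.2, 30.9]
width: 0.002
```

c is home (31 N at 65.7). On to b (428,252).

Request:
{"method": "arm_command", "body": {"plan": [0,0,3,0,-1.4,3.7,0.4,0,-1.4,3.8,0,0,-1.4,3.7,0,0,-1.3,3.7,0,0]}}

```text
time_s: 5.6
ee_pos: [428.5, 254.1, 96.7]
orientation: [0.986, 0.164, 0.001, -0.0]
contact_force: [0.7, 0.1, 0.9]
width: -0.001
```

Request:
{"method": "arm_command", "body": {"plan": [0,0,0,0,0,0,-1,0,0,0,-0.5,0,0,0,-0.3,0,0,0,0,0]}}

```text
time_s: 6.1
ee_pos: [428.3, 251.1, 77.9]
orientation: [0.987, 0.164, -0.001, 0.0]
contact_force: [-0.3, -0.0, -0.7]
width: 0.005
```

Request:
{"method": "arm_command", "body": {"plan": [0,0.1,-0.4,0,0,0,-0.4,0,0,0,-0.3,0,0,0,-0.1,0,0,0,0,0]}}

```text
time_s: 6.6
ee_pos: [428.5, 253.4, 66.8]
orientation: [0.986, 0.164, 0.0, -0.0]
contact_force: [-0.2, -0.8, 1.4]
width: -0.002
```

Request:
{"method": "arm_command", "body": {"plan": [0,0,-0.1,0,0,0,-0.1,0,0,0,-0.1,0,0,0,0,0,0,0,0,0]}}

```text
time_s: 7.1
ee_pos: [428.6, 253.4, 65.9]
orientation: [0.986, 0.165, 0.001, -0.0]
contact_force: [-2.2, -3.2, 20.4]
width: -0.002
```

b is home. On to a (516,285).

Request:
{"method": "arm_command", "body": {"plan": [0,0,3,0,2.9,1.1,0.3,0,2.9,1.1,0,0,3,1,0,0,0,0,-1,0]}}

```text
time_s: 7.6
ee_pos: [522.1, 287.7, 88.1]
orientation: [0.986, 0.164, 0.005, -0.001]
contact_force: [0.4, 0.2, -0.4]
width: -0.001
```

Request:
{"method": "arm_command", "body": {"plan": [0,0,-0.5,0,0,0,-0.5,0,0,0,-0.5,0,0,0,-0.4,0,0,0,-0.1,0]}}

```text
time_s: 8.1
ee_pos: [514.1, 284.9, 66.3]
orientation: [0.986, 0.165, -0.002, 0.0]
contact_force: [-3.5, 0.1, 4.6]
width: 0.004
```

Request:
{"method": "arm_command", "body": {"plan": [0,0,-0.1,0,0,0,-0.1,0,0,0,-0.1,0,0,0,0,0,0,0,0,0]}}

```text
time_s: 8.6
ee_pos: [514.5, 285.0, 66.0]
orientation: [0.986, 0.165, -0.001, 0.0]
contact_force: [-7.6, -1.6, 18.5]
width: -0.003
```

a is home. Lift clear and check.

Request:
{"method": "arm_command", "body": {"plan": [0,0,4,0,0,0,5,0,0,-5,4,0,0,-5,4,0,0,-5,2,0]}}

```text
time_s: 9.1
ee_pos: [518.4, 160.3, 237.7]
orientation: [0.986, 0.166, 0.004, 0.0]
contact_force: [1.8, -0.6, -0.0]
width: 0.002
```

Request:
{"method": "arm_command", "body": {"plan": [0,-5,0,0,0,-5,0,0,0,-5,0,0,0,-5,0,0,0,0,0,0]}}

```text
time_s: 9.6
ee_pos: [518.0, -45.9, 235.2]
orientation: [0.987, 0.161, 0.002, 0.002]
contact_force: [-0.3, 0.2, 0.9]
width: 0.002
```

```bash
python3 - <<'E'
from h import *
s=snap('top','top2');W=world(s);W0=world(np.load('top1.npz'))
for nm,p in dict(a=(516.5,285.4),b=(428.5,252.5),c=(484.1,103.6),d=(572.2,136.5),panel=(500,194.5),side=(513,-192)).items():
    print(nm,[np.nanmedian(w[...,2][np.hypot(*(w[...,:2]-p).transpose(2,0,1))<12]).round(1) for w in (W0,W)])
for w in(W0,W):
    r=w[80:135,235:290];q=r[r[...,2]>50];print('bowl',q[:,:2].mean(0).round(1))
E
```

```text
a [np.float64(76.1), np.float64(65.4)]
b [np.float64(76.3), np.float64(67.4)]
c [np.float64(73.8), np.float64(66.4)]
d [np.float64(74.8), np.float64(66.6)]
panel [np.float64(67.0), np.float64(67.0)]
side [np.float64(74.8), np.float64(75.7)]
bowl [797.4  -8.6]
bowl [797.   -9.3]
```

View pics/top2.png

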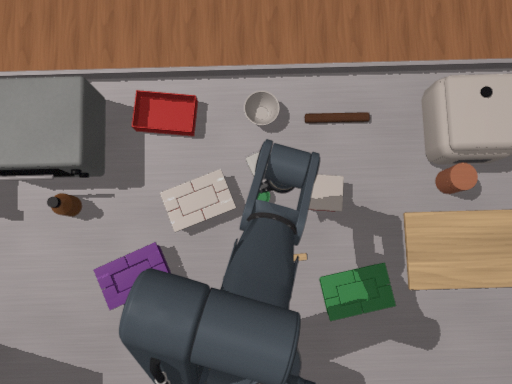

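The picture shows the bento lid flat at (198,200), the bowl still at (262,110), and the arm up clear of everything. I hand in.

```bash
python3 -c "
from plant import env
print(env.close_job())"
```

```text
the job is handed in; nothing more can be done
None
```

I pressed all four corners of the long red bento's lid down with the closed fingertips. Each one ended on its firm stop at about 66 mm with 18–31 N. I then lifted the arm clear and handed the job in at about 10 s; no verdict was reported.

The last depth check put the corners at 65.4–67.4 mm, against 67.0 mm for the centre panel. The square box's lid is still ajar at about 75 mm, and the bowl shifted by less than 1 mm, which is within measurement noise. No check failed or disagreed.

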